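# Load and start the bud polisher

### The arm

A 7-joint arm with a two-finger parallel gripper is mounted at the origin on the work surface. World frame = base frame: x ahead of the robot, y to its left, z up, the work surface at z = 0. Lengths are in m, angles in rad, forces in N, time in s.
With the tool pointing down it reaches from about 0.4 to 0.925 m from the base axis. Payload 5.6 kg.
Tool frame: the origin (TCP) lies at the very end of the fingers, on their centre line; the grasp point (between the pads) lies 19 mm behind it; z points along the fingers, y is the line along which they close (so a half turn about z gives the same grasp; the last joint's range is limited). The gripper opens to 85 mm and grips with 20 to 120 N. Pads are 22 mm wide; open, the fingers measure 114 mm over their backs; the gripper's body (76 mm by 85 mm) begins 54 mm behind the grasp point. The pads swing forward as they close: fully open they stand 13 mm farther back than shut.
Start: joints at [-1.209, 0.468, -0.012, 1.603, 0.006, 1.071, -0.056], TCP at [0.256, 0.597, 0.231] pointing down, gripper open.
Joint ranges: [-2.53, 2.53], [-0.31, 2.02], [-1.57, 1.55], [0.28, 2.44], [-1.29, 4.43], [0.15, 1.84], [-2.92, 2.92]. Speed limits (rad/s): [2.57, 2.57, 3.14, 3.14, 3.14, 3.14, 3.14].

### API

Orientations are given as a rotation vector (axis times angle).
In Python, from plant import read_state, snapshot, sign_off gives the robot as it stands.
- The arm moves only by the tool move_arm, never from a script. Its argument "plan" is a list of rows, each a list of 7 numbers: the closure, from 0 (fully open) to 1 (shut), then the shift along the tool's x, y, z in mm, then the turn, a rotation vector about the tool's x, y, z in degrees. In form: [[hand, x, y, z, ax, ay, az], ...]. A call has 1 to 10 rows; each row shifts and turns the commanded pose from where the row before left it, along the tool's axes as they then stand; what a row does not reach is not made up. A row lasts 1/8 s, in which the tool goes at most 62.5 mm and 10.7 degrees, less where a joint would pass 70% of its speed; a pose out of reach is approached as far as the arm can. A call with a gripper value outside its range is refused whole. The fingers move at their own pace and stop on an object; "grip_force" is the grip in N (left out, the last holds). Time passes only in rows, so rows that do not move let the fingers close. It gives the time, the measured TCP pose, the force, the opening and the grip force at its end, in the units of the state.
- read_state(): the state, without advancing time (a new reading comes with each control period).
- snapshot(name): name is "side" or "top"; returns a dict with "frame" (400x640x3 uint8, red, green, blue), "z_map" (400x640 float32, m along the optical axis (not along the pixel's ray), 0 where there is no reading), "camera_matrix" (3x3 intrinsics, pixels), "dist_coeffs" ([k1, k2, p1, p2, k3] as OpenCV has them; the pictures are not rectified), "cam_to_world" (4x4, takes a point from camera to world coordinates). Camera axes: x right, y up, looking along -z (the intrinsics and any distortion apply to the point x, -y, -z); pixel columns grow to the right and rows downward; lengths in m; the calibration is good to about 2 mm. A picture is of the moment at which its call begins.
- sign_off(): hands the job in; it is judged then, once.
The state is a dict: "clock": time; "joints": joint angles; "joint_velocities": joint speeds; "joint_efforts": joint torques, N m; "tcp_pos": TCP position; "tool_rot": TCP orientation; "wrist_force": force on the tool from outside, world axes, zero at the start; "wrist_torque": the same for the moment, N m; "gripper_width": finger opening in m; "grasp_force": force on a finger pad.
Only numpy, scipy, OpenCV 4.12 (cv2) and the standard library are available. Lean on these libraries where they do the work, as an engineer would, in place of code of your own. Each camera call takes 0.05 s, during which the arm holds its last target. There are 200 camera calls.

### The job

Start a batch in the polishing machine: pour all eight steel buds from the blue cup into the yellow bowl and then stand the empty cup upright on its cork disc again. Only then put the grey lid on the bowl so that it lies flat on the rim all round, let go of it, and finally push the red switch lever fully over to on, away from the robot's side of the machine. Leave the hammer, brush, dish and jar where they are.

Things in the scene. Friction and masses are not known exactly. Their poses are not given: they have to be found in the camera images.
- polisher: Vibratory polishing machine, fixed to the bench: grey base box 200 x 300 x 45 mm (x, y, z) carrying a round yellow open bowl at one end and a switch lever at the other. Origin: centre of its underside; x, y along the base's sides, z up. It is turned by up to 0.25 rad either way about z. The bowl's axis is at y = -70 mm, the switch at y = +100 mm.
- bowl_rim (a point): Centre of the yellow bowl's mouth, at the height of the rim's top, 125 mm above the bench. Outer diameter at the rim 152 mm, wall 5 mm. Axes as the machine's.
- bowl_floor (a point): Centre of the bowl's inner floor, 66 mm below the rim. The inside is about 142 mm wide down to 45 mm below the rim and narrows to about 105 mm at the floor.
- switch_tip (a point): Centre of the red 26 mm ball at the end of the switch lever. The lever is a steel rod 10 mm thick and 70 mm long from its pivot to this point; the pivot lies on the machine at x = 0, y = +100 mm, 67 mm above the bench, and turns about the machine's y axis. It stands on a black block 70 x 50 x 25 mm.
- switch (a joint): Angle of the switch lever in rad: 0 = off, leaning 0.5 rad to the machine's -x (towards the robot); 1.0 = on, leaning 0.5 rad to its +x, the end stop. It stays where it is left and moves at about 1 N on the ball.
- lid: Loose grey lid, 0.18 kg: disc 162 mm across, 8 mm thick; plug 124 mm across reaching 12 mm below the disc; on top a black knob 24 mm across, rising 33 mm above the disc. Origin: centre of the plug's underside, z up. It starts plug down on the bench. On the bowl the disc lies on the rim, the plug inside with about 6 mm play, the origin 12 mm below the rim.
- lid_knob (a point): On the lid's axis at mid-height of the black knob, 40 mm above the lid's origin.
- cup: Loose blue enamelled cup, round, without handle, straight-sided, 78 mm tall, 64 mm across, wall 3 mm, bottom 4 mm, 0.12 kg empty. Origin: centre of its underside, z up to the mouth. It starts upright on the cork disc and holds the eight buds (about 0.2 kg more), which fill it to some 55 mm; a firm grip keeps it from turning between the fingers.
- cup_rim (a point): Centre of the cup's mouth, 78 mm above its origin.
- cork_disc: Cork disc fixed to the bench, the cup's place: 110 mm across, 8 mm thick. Origin: centre of its underside.
- bud0_mid (a point): Centre of the ball of steel bud 1 of 8: a dark ball 20 mm across with a stub 9 mm thick that sticks out 6 mm, 26 mm long in all, about 25 g. They start in the cup.
- bud1_mid (a point): Centre of the ball of steel bud 2 of 8: a dark ball 20 mm across with a stub 9 mm thick that sticks out 6 mm, 26 mm long in all, about 25 g. They start in the cup.
- bud2_mid (a point): Centre of the ball of steel bud 3 of 8: a dark ball 20 mm across with a stub 9 mm thick that sticks out 6 mm, 26 mm long in all, about 25 g. They start in the cup.
- bud3_mid (a point): Centre of the ball of steel bud 4 of 8: a dark ball 20 mm across with a stub 9 mm thick that sticks out 6 mm, 26 mm long in all, about 25 g. They start in the cup.
- bud4_mid (a point): Centre of the ball of steel bud 5 of 8: a dark ball 20 mm across with a stub 9 mm thick that sticks out 6 mm, 26 mm long in all, about 25 g. They start in the cup.
- bud5_mid (a point): Centre of the ball of steel bud 6 of 8: a dark ball 20 mm across with a stub 9 mm thick that sticks out 6 mm, 26 mm long in all, about 25 g. They start in the cup.
- bud6_mid (a point): Centre of the ball of steel bud 7 of 8: a dark ball 20 mm across with a stub 9 mm thick that sticks out 6 mm, 26 mm long in all, about 25 g. They start in the cup.
- bud7_mid (a point): Centre of the ball of steel bud 8 of 8: a dark ball 20 mm across with a stub 9 mm thick that sticks out 6 mm, 26 mm long in all, about 25 g. They start in the cup.
- hammer: Bystander: hammer with a wooden handle, 240 mm long, lying flat, about 30 mm high. Origin: under its middle, x from handle to head.
- brush: Bystander: wooden brush, 200 mm long, lying flat, 20 mm high. Origin: under its middle, x from handle to bristles.
- dish: Bystander: small white dish, 90 mm across, 35 mm high. Origin: centre of its underside.
- jar: Bystander: amber glass jar with a black cap, 60 mm across, 80 mm high. Origin: centre of its underside.
There are look-alikes about, which are no part of the job. What is meant by the cork_disc is not turquoise, and is the smaller of those in its own colour. Leave any pink look-alike of the cup alone.

How it is judged:
By the outcome, as a careful person would: the job done as asked, in the order asked, and still so for the second after the job is handed in, with the robot touching nothing.
It also fails if it takes over 72 s, if anything falls off the work surface, if the arm or the gripper's body presses on something with over 40 N, if the wrist force passes 120 N, or if a joint passes its speed limit or range.

## Working session

There is one attempt and no reset: what is moved stays moved. The work goes in short steps, Python scripts to look and compute and a tool call to move; the robot and the scene stay as the last step left them, time stands still between calls to the robot, and variables do not carry over. Pictures are saved under pics/ and viewed, at most 10 in all, crops included, and the job is handed in when it is done.

Besides the shell and the picture viewer there is one more tool, called after "Request:" as name([rows], argument=value, ...), one row to a line, values as JSON. move_arm: Moves the arm, as the interface text tells. Its arguments: {"type":"object","properties":{"plan":{"type":"array"},"grip_force":{"type":"number"}},"required":["plan"]}

```bash
mkdir -p pics; ls
cat > h.py <<'E'
import numpy as np, cv2
from plant import read_state, snapshot, sign_off
from scipy.spatial.transform import Rotation as R
def cloud(s):
    K=np.array(s["camera_matrix"],float);d=np.array(s["dist_coeffs"],float);z=s["z_map"]
    v,u=np.mgrid[0:400,0:640]
    p=cv2.undistortPoints(np.stack([u.ravel(),v.ravel()],1).astype(float)[:,None],K,d)[:,0].reshape(400,640,2)
    P=np.stack([p[...,0]*z,-p[...,1]*z,-z,np.ones_like(z)],-1)@np.array(s["cam_to_world"]).T
    P=P[...,:3].copy();P[z<=0]=np.nan
    return P
def save(s,n,crop=None,sc=1):
    f=s["frame"][...,::-1]
    if crop: f=f[crop[0]:crop[1],crop[2]:crop[3]]
    cv2.imwrite("pics/"+n,cv2.resize(f,None,fx=sc,fy=sc,interpolation=cv2.INTER_CUBIC))
E
python3 - <<'E'
from h import *
for n in("top","side"):
    s=snapshot(n);save(s,n+"0.png");np.savez(n+"0.npz",P=cloud(s),f=s["frame"]);print(np.round(s["cam_to_world"],3))
print(read_state())
E
```

```text
pics
[[ 0.027  0.993 -0.116  0.404]
 [-1.     0.029  0.012  0.064]
 [ 0.015  0.115  0.993  1.457]
 [ 0.     0.     0.     1.   ]]
[[ 0.798  0.346 -0.494 -0.067]
 [-0.603  0.428 -0.674 -0.811]
 [-0.022  0.835  0.55   0.779]
 [ 0.     0.     0.     1.   ]]
{'clock': 0.1, 'joints': array([-1.20901054,  0.4683003 , -0.01158926,  1.60356059,  0.00600027,
        1.07137601, -0.05629376]), 'joint_velocities': array([-8.28393895e-04, -9.02180894e-04,  1.78639070e-03, -1.56995457e-03,
        4.36551318e-05,  2.97246740e-04, -9.81894431e-04]), 'joint_efforts': array([ 1.87876933e-03, -5.33520126e+01,  2.21066148e-02, -2.51967663e+01,
        1.15054351e-02,  4.35393507e-03,  1.20159311e-05]), 'tcp_pos': array([0.25585201, 0.5969734 , 0.23041427]), 'tool_rot': array([-6.31570727e-01, -3.07724577e+00,  2.50868964e-03]), 'wrist_force': array([-0.54378278,  0.00794097,  0.28682574]), 'wrist_torque': array([-0.02857924,  0.0249995 ,  0.00614367]), 'grasp_force': 0.0, 'gripper_width': 0.08513187939422844}
```

View pics/top0.png

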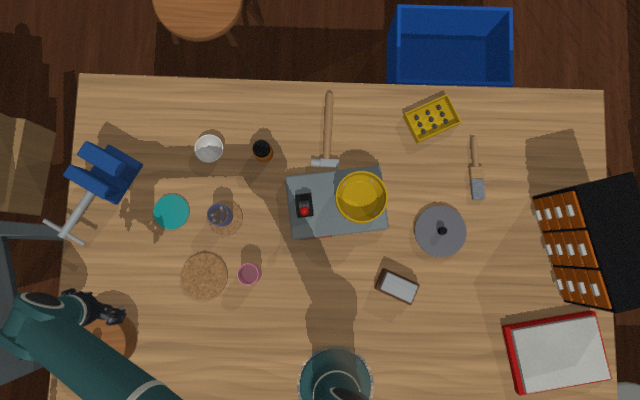

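View pics/side0.png

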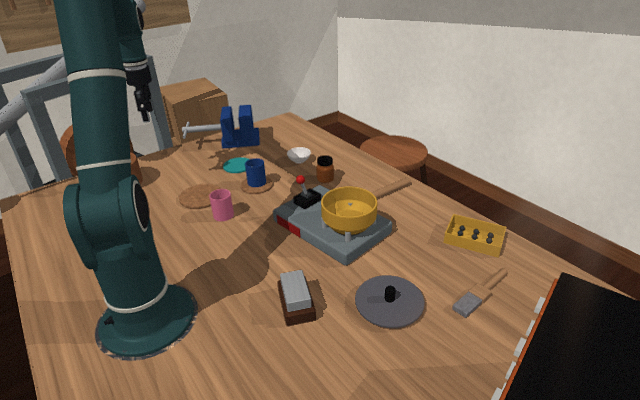

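Candidates in the top view: 
- **Cups:** blue cup (220,215) and pink cup (249,274). I choose the blue one.
- **Discs:** small cork (228,218), large cork (205,275) and turquoise (171,211). I choose the small cork under the blue cup.
- **Others:** yellow bowl (361,197), not the yellow tray (431,118); lid (440,231); red lever (304,210); jar (262,150); dish (208,148); hammer (325,130); brush (477,170).

Next I'll measure these and check the choice in a crop.

Run:
```python
from h import *
from scipy.optimize import least_squares
f=cv2.imread("pics/top0.png");cv2.imwrite("pics/crop.png",cv2.resize(f[120:310,150:490],None,fx=2.3,fy=2.3,interpolation=cv2.INTER_CUBIC))
def circ(p):
    r=least_squares(lambda q:np.hypot(p[:,0]-q[0],p[:,1]-q[1])-q[2],[*p[:,:2].mean(0),.05],loss='soft_l1',f_scale=.002).x
    return np.round(r,4)
def edge(p):  # outer contour of blob
    h=cv2.convexHull(p[:,:2].astype(np.float32))[:,0];return h
D={n:np.load(n+"0.npz") for n in("top","side")}
allp={}
for n in D:
    P=D[n]["P"].reshape(-1,3);hsv=cv2.cvtColor(D[n]["f"],cv2.COLOR_RGB2HSV).reshape(-1,3).astype(int)
    x,y,z=P.T
    def sel(c,r,zl,zh,m=True):
        k=(np.hypot(x-c[0],y-c[1])<r)&(z>zl)&(z<zh)&m;return P[k]
    H,S,V=hsv.T
    allp[n]=P
    # find approx by colours
    yel=P[(H>18)&(H<32)&(S>150)&(z>.10)&(z<.14)]
    print(n,"bowl rim",len(yel),circ(edge(yel)),np.percentile(yel[:,2],[50,90]))
    blue=(H>105)&(H<130)&(S>100)&(z>.03)&(z<.12)&(x<.75)
    b=P[blue&(y<.42)]
    print("blue",len(b),b.min(0),b.max(0),np.median(b,0))
    red=P[((H<6)|(H>174))&(S>170)&(z>.09)&(z<.16)];
    if len(red):print("red",len(red),red.mean(0),red.min(0),red.max(0))
    lid=P[(S<60)&(z>.012)&(z<.03)&(np.hypot(x-.42,y+.3)<.25)&(y<-.15)]
    print("lid",len(lid),np.median(lid,0))
np.savez("all.npz",**allp)
P=D["top"]["P"]
for nm,(u,v) in dict(cup=(220,215),cork=(238,222),knob=(441,230),lid=(425,231),bowl=(361,197),ball=(304,210),jar=(262,150),dish=(208,148),pink=(249,274),base=(330,225),ham=(325,162)).items(): print(nm,np.round(P[v,u],3))
```

```text
top bowl rim 375 [ 0.5612 -0.0576  0.0753] [0.12473813 0.12906584]
blue 9 [ 0.37677883 -0.66747704  0.05225968] [0.69453583 0.3949397  0.11162402] [0.50206176 0.24710141 0.08432443]
red 55 [0.51329745 0.1070715  0.14374677] [0.50312877 0.0951266  0.13441568] [0.52316688 0.11801082 0.15310525]
lid 2244 [ 0.47967969 -0.32069091  0.02137742]
side bowl rim 895 [ 0.558  -0.059   0.0761] [0.1140428  0.12414798]
blue 391 [ 0.46020864 -0.32809022  0.03019283] [0.71553389 0.39833242 0.0865526 ] [0.49412332 0.34246433 0.06504456]
red 61 [0.50872394 0.10185865 0.13675026] [0.4998536  0.09153498 0.12427855] [0.52142135 0.11529101 0.14747883]
lid 3021 [ 0.46980799 -0.33168059  0.01854032]
cup [0.502 0.372 0.013]
cork [0.482 0.316 0.007]
knob [ 0.473 -0.306  0.063]
lid [ 0.47  -0.268  0.021]
bowl [ 0.566 -0.063  0.061]
ball [0.515 0.107 0.142]
jar [0.698 0.241 0.081]
dish [0.715 0.422 0.008]
pink [0.323 0.274 0.004]
base [0.479 0.029 0.042]
ham [0.677 0.049 0.029]
```

View pics/crop.png

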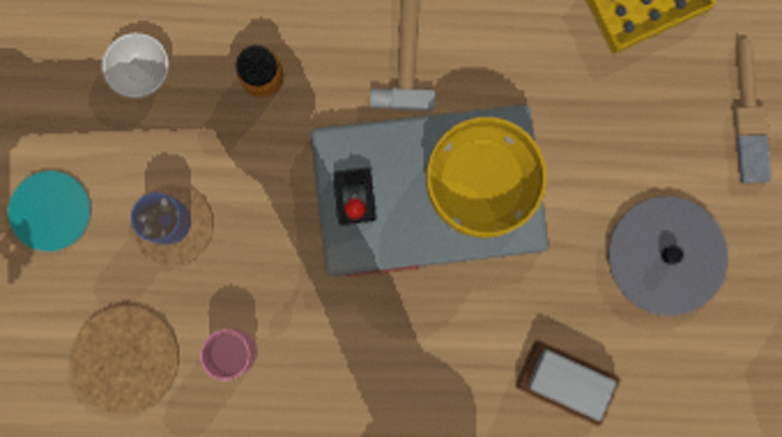

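The crop confirms it: the blue cup with dark buds (crop 160,218) stands off-centre on the small cork disc (crop 175,225). The pink cup, large cork and turquoise disc are separate. Now for finer measurements.

Run:
```python
from h import *
from scipy.optimize import least_squares
def circ(p,r0=None):
    f=lambda q:np.hypot(p[:,0]-q[0],p[:,1]-q[1])-(q[2] if r0 is None else r0)
    q=least_squares(f,[*p[:,:2].mean(0),.05][:3 if r0 is None else 2],loss='soft_l1',f_scale=.002).x;return np.round(q,4)
hull=lambda p:cv2.convexHull(p[:,:2].astype(np.float32))[:,0]
for n in("top","side"):
    D=np.load(n+"0.npz");P=D["P"];I=D["f"];hsv=cv2.cvtColor(I,cv2.COLOR_RGB2HSV).astype(int);H,S,V=np.moveaxis(hsv,-1,0);x,y,z=np.moveaxis(P,-1,0)
    near=np.hypot(x-.50,y-.35)<.09
    k=near&(z>.062)&(z<.1);p=P[k];print(n,"cup rim",len(p),circ(hull(p),.032),circ(hull(p)),np.percentile(p[:,2],[50,90,98]))
    k=near&(z>.02)&(z<.068)&(H>100)&(H<130);p=P[k]
    if len(p)>20:print(" cup wall",len(p),circ(p,.032),circ(p))
    k=near&(z>.004)&(z<.016)&(H>8)&(H<18);p=P[k];print(" cork",len(p),circ(hull(p),.055))
    k=(np.hypot(x-.475,y+.31)<.1)&(z>.015)&(z<.028);p=P[k];print(" lid",len(p),circ(hull(p),.081),circ(hull(p)),np.median(p[:,2]))
    k=(np.hypot(x-.475,y+.31)<.06)&(z>.035);p=P[k];print(" knob",len(p),circ(hull(p)),p.mean(0),p[:,2].max())
    k=(np.hypot(x-.55,y-.0)<.25)&(z>.038)&(z<.052)&(S<80)&(y>-.17)&(y<.17);p=P[k];r=cv2.minAreaRect(p[:,:2].astype(np.float32));print(" base",r)
    k=(np.hypot(x-.56,y+.06)<.09)&(z>.119)&(z<.132);p=P[k];print(" bowl",circ(hull(p),.076),circ(hull(p)))
    for nm,c in(("jar",(.70,.24)),("dish",(.72,.42)),("pink",(.33,.27))):
        k=(np.hypot(x-c[0],y-c[1])<.06)&(z>.025);p=P[k];print(" ",nm,circ(hull(p)),p[:,2].max())
s=read_state();print(R.from_rotvec(s["tool_rot"]).as_matrix().round(3))
```

```text
top cup rim 147 [0.5013 0.3636] [0.5012 0.3636 0.0314] [0.08255701 0.0891154  0.09248671]
 cup wall 61 [0.4982 0.3651] [0.4995 0.3637 0.0301]
 cork 909 [0.5037 0.3578]
 lid 2004 [ 0.4731 -0.3146] [ 0.4732 -0.3146  0.0807] 0.021573336880937988
 knob 54 [ 0.4736 -0.3131  0.0114] [ 0.47308232 -0.31194199  0.05283739] 0.06283138982001257
 base ((0.5518116354942322, 0.012189656496047974), (0.20024071633815765, 0.2993793487548828), 8.384919166564941)
 bowl [ 0.5612 -0.0578] [ 0.5613 -0.0577  0.0753]
  jar [0.7033 0.2446 0.0286] 0.0900544620294268
  dish [0.7093 0.4131 0.0437] 0.04483319487908077
  pink [0.3285 0.268  0.0314] 0.08519930935211972
side cup rim 230 [0.4964 0.3642] [0.4965 0.3645 0.0334] [0.07542359 0.08447414 0.08607298]
 cup wall 266 [0.4979 0.3653] [0.4973 0.3639 0.0303]
 cork 230 [0.4903 0.3548]
 lid 2717 [ 0.4702 -0.3163] [ 0.4702 -0.3163  0.0813] 0.018763630005704246
 knob 108 [ 0.4699 -0.3169  0.0116] [ 0.46721648 -0.31880931  0.04770146] 0.05653258783452708
 base ((0.5473311543464661, 0.00855642557144165), (0.20084884762763977, 0.29887452721595764), 8.634561538696289)
 bowl [ 0.5586 -0.0577] [ 0.5585 -0.0576  0.0764]
  jar [0.7007 0.2426 0.0299] 0.08323238040639147
  dish [0.7069 0.4142 0.0441] 0.03668294710250264
  pink [0.3252 0.2681 0.0322] 0.08020685811438633
[[-0.919  0.394 -0.001]
 [ 0.394  0.919 -0.002]
 [-0.    -0.002 -1.   ]]
```

Request:
move_arm([
  [0,0,0,-20,0,0,10],
  [0,0,0,-20,0,0,10],
  [0,0,0,0,0,0,0],
])

```text
clock: 0.48
tcp_pos: [0.2562, 0.5981, 0.2725]
tool_rot: [1.154, 2.922, 0.004]
wrist_force: [0.3, 0.7, -0.7]
gripper_width: 0.0854
grasp_force: 0.0
```

```bash
cat >> h.py <<'E'
def tool(az,th,sgn=1,roll=0):
    "tool z at azimuth az, tilt th from down (deg); y horizontal (left if sgn=1), then roll about tool z"
    a,t=np.radians([az,th]);z=np.array([np.cos(a)*np.sin(t),np.sin(a)*np.sin(t),-np.cos(t)]);y=sgn*np.array([-np.sin(a),np.cos(a),0])
    return R.from_matrix(np.stack([np.cross(y,z),y,z],1))*R.from_rotvec([0,0,np.radians(roll)])
def pose():
    s=read_state();return s["tcp_pos"],R.from_rotvec(s["tool_rot"]),s
def rows(p1,R1,n,p0=None,R0=None):
    "identical rows taking p0,R0 to p1,R1"
    if p0 is None:p0,R0,_=pose()
    w=(R0.inv()*R1).as_rotvec()/n;Q=R.from_rotvec(w).as_matrix()
    S=sum(np.linalg.matrix_power(Q,i) for i in range(n))
    d=np.linalg.solve(S,R0.inv().apply(np.array(p1)-p0))*1000
    pa=[np.array(p0)];r=R0
    for i in range(n): pa.append(pa[-1]+r.apply(d)/1000);r=r*R.from_rotvec(w)
    print(n,"x",np.round(d,1),np.round(np.degrees(w),2),"|d|",np.linalg.norm(d).round(1),"|w|",np.degrees(np.linalg.norm(w)).round(1),"mid",np.round(pa[n//2],3))
    return np.array(p1),R1
def st():
    p,r,s=pose();print(round(s["clock"],2),p.round(4),"z",r.as_matrix()[:,2].round(3),"y",r.as_matrix()[:,1].round(3),"j",s["joints"].round(2),"F",s["wrist_force"].round(1),"w",round(s["gripper_width"],4),round(s["grasp_force"],1))
E
python3 -c "from h import *;st()"
```

```text
0.47 [0.2562 0.5981 0.2725] z [ 0.001  0.002 -1.   ] y [0.683 0.73  0.002] j [-1.26  0.43  0.06  1.56 -0.03  1.15 -0.38] F [ 0.3  0.7 -0.7] w 0.0854 0.0
```

Run:
```python
from h import *
p,r,_=pose()
a,ra=rows([.40,.42,.30],tool(55,10),10)
b,rb=rows([.42,.25,.26],tool(60,60),8,a,ra)
z=rb.as_matrix()[:,2];g=np.array([.4985,.3645,.060])
c,rc=rows(g-.1*z,rb,6,b,rb);rows(g+.024*z,rb,5,c,rc)
```

```text
10 x [-16.1 -20.3  -2.1] [-0.84 -0.73 -9.78] |d| 26.0 |w| 9.8 mid [0.288 0.476 0.283]
8 x [ 17.1 -13.7  -4.7] [-0.37 -6.25 -0.53] |d| 22.4 |w| 6.3 mid [0.406 0.331 0.295]
6 x [17.3 -1.8 20. ] [0. 0. 0.] |d| 26.5 |w| 0.0 mid [0.438 0.27  0.185]
5 x [-0.   0.  24.8] [0. 0. 0.] |d| 24.8 |w| 0.0 mid [0.477 0.327 0.085]
```

Request:
move_arm([
  [0,-16,-20.3,-2,-0.84,-0.73,-9.78],
  [0,-16,-20.3,-2,-0.84,-0.73,-9.78],
  [0,-16,-20.3,-2,-0.84,-0.73,-9.78],
  [0,-16,-20.3,-2,-0.84,-0.73,-9.78],
  [0,-16,-20.3,-2,-0.84,-0.73,-9.78],
  [0,-16,-20.3,-2,-0.84,-0.73,-9.78],
  [0,-16,-20.3,-2,-0.84,-0.73,-9.78],
  [0,-16,-20.3,-2,-0.84,-0.73,-9.78],
  [0,-16,-20.3,-2,-0.84,-0.73,-9.78],
  [0,-16,-20.3,-2,-0.84,-0.73,-9.78],
])

```text
clock: 1.72
tcp_pos: [0.3986, 0.418, 0.2972]
tool_rot: [-1.389, 2.646, 0.117]
wrist_force: [-0.1, 0.5, -0.4]
gripper_width: 0.0855
grasp_force: 0.0
```

Request:
move_arm([
  [0,17,-13.7,-4.7,-0.37,-6.25,-0.53],
  [0,17,-13.7,-4.7,-0.37,-6.25,-0.53],
  [0,17,-13.7,-4.7,-0.37,-6.25,-0.53],
  [0,17,-13.7,-4.7,-0.37,-6.25,-0.53],
  [0,17,-13.7,-4.7,-0.37,-6.25,-0.53],
  [0,17,-13.7,-4.7,-0.37,-6.25,-0.53],
  [0,17,-13.7,-4.7,-0.37,-6.25,-0.53],
  [0,17,-13.7,-4.7,-0.37,-6.25,-0.53],
  [0,0,0,0,0,0,0],
])

```text
clock: 2.85
tcp_pos: [0.4122, 0.2986, 0.3107]
tool_rot: [-1.189, 2.058, 0.467]
wrist_force: [-0.3, 0.9, -0.3]
gripper_width: 0.0852
grasp_force: 0.0
```

Run:
```python
from h import *
st()
rb=tool(60,60);z=rb.as_matrix()[:,2];g=np.array([.4985,.3645,.060])
c,rc=rows(g-.1*z,rb,7);rows(g+.024*z,rb,6,c,rc)
```

```text
2.85 [0.4122 0.2986 0.3107] z [ 0.394  0.611 -0.687] y [-0.858  0.512 -0.036] j [-1.31 -0.24  0.76  2.4  -0.83  0.26  2.86] F [-0.3  0.9 -0.3] w 0.0852 0.0
7 x [21.6 -5.4 19.2] [-0.27 -1.92  0.16] |d| 29.4 |w| 1.9 mid [0.428 0.289 0.225]
6 x [-0.   0.  20.7] [0. 0. 0.] |d| 20.7 |w| 0.0 mid [0.482 0.336 0.079]
```

Run:
```python
from h import *
rb=tool(80,45);z=rb.as_matrix()[:,2];g=np.array([.4985,.3645,.060])
c,rc=rows(g-.13*z,rb,8);rows(g+.024*z,rb,6,c,rc)
```

```text
8 x [14.1 -8.9 14.3] [-2.05  0.15 -1.63] |d| 21.9 |w| 2.6 mid [0.447 0.283 0.232]
6 x [ 0.   0.  25.7] [0. 0. 0.] |d| 25.7 |w| 0.0 mid [0.492 0.328 0.097]
```

Request:
move_arm([
  [0,14,-9,14,-2,0,-1.6],
  [0,14,-9,14,-2,0,-1.6],
  [0,14,-9,14,-2,0,-1.6],
  [0,14,-9,14,-2,0,-1.6],
  [0,14,-9,14,-2,0,-1.6],
  [0,14,-9,14,-2,0,-1.6],
  [0,14,-9,14,-2,0,-1.6],
  [0,14,-9,14,-2,0,-1.6],
  [0,0,0,0,0,0,0],
])

```text
clock: 3.98
tcp_pos: [0.4306, 0.2836, 0.2605]
tool_rot: [-1.551, 2.016, 0.522]
wrist_force: [-0.4, 0.4, 0.0]
gripper_width: 0.0856
grasp_force: 0.0
```

Run:
```python
from h import *
st()
rb=tool(80,45);z=rb.as_matrix()[:,2];g=np.array([.4985,.3645,.060])
c,rc=rows(g-.13*z,rb,3);rows(g+.024*z,rb,6,c,rc)
```

```text
3.98 [0.4306 0.2836 0.2605] z [ 0.18   0.599 -0.78 ] y [-0.964  0.263 -0.02 ] j [-1.97 -0.31  1.54  2.3  -0.49  0.47  2.92] F [-0.4  0.4  0. ] w 0.0856 0.0
3 x [ 23.1 -17.2  28.2] [-1.45 -2.11 -1.06] |d| 40.3 |w| 2.8 mid [0.448 0.278 0.224]
6 x [ 0.   0.  25.7] [0. 0. 0.] |d| 25.7 |w| 0.0 mid [0.492 0.328 0.097]
```

Run:
```python
from h import *
a,ra=rows([.33,.48,.32],R.from_rotvec([-.632,-3.077,0]),20)
```

```text
20 x [-0.9 13.  -1.6] [1.61 1.48 4.71] |d| 13.1 |w| 5.2 mid [0.331 0.357 0.289]
```

Request:
move_arm([
  [0,-1,13,-1.6,1.6,1.5,4.7],
  [0,-1,13,-1.6,1.6,1.5,4.7],
  [0,-1,13,-1.6,1.6,1.5,4.7],
  [0,-1,13,-1.6,1.6,1.5,4.7],
  [0,-1,13,-1.6,1.6,1.5,4.7],
  [0,-1,13,-1.6,1.6,1.5,4.7],
  [0,-1,13,-1.6,1.6,1.5,4.7],
  [0,-1,13,-1.6,1.6,1.5,4.7],
  [0,-1,13,-1.6,1.6,1.5,4.7],
  [0,-1,13,-1.6,1.6,1.5,4.7],
])

```text
clock: 5.22
tcp_pos: [0.3309, 0.3586, 0.289]
tool_rot: [-0.599, 2.765, 0.308]
wrist_force: [0.3, -0.0, 0.1]
gripper_width: 0.0853
grasp_force: 0.0
```

Request:
move_arm([
  [0,-1,13,-1.6,1.6,1.5,4.7],
  [0,-1,13,-1.6,1.6,1.5,4.7],
  [0,-1,13,-1.6,1.6,1.5,4.7],
  [0,-1,13,-1.6,1.6,1.5,4.7],
  [0,-1,13,-1.6,1.6,1.5,4.7],
  [0,-1,13,-1.6,1.6,1.5,4.7],
  [0,-1,13,-1.6,1.6,1.5,4.7],
  [0,-1,13,-1.6,1.6,1.5,4.7],
  [0,-1,13,-1.6,1.6,1.5,4.7],
  [0,-1,13,-1.6,1.6,1.5,4.7],
])

```text
clock: 6.48
tcp_pos: [0.3303, 0.4824, 0.3193]
tool_rot: [-0.626, -3.071, 0.005]
wrist_force: [0.7, -0.5, 0.4]
gripper_width: 0.0857
grasp_force: 0.0
```

Run:
```python
from h import *
st()
rb=tool(-40,60);z=rb.as_matrix()[:,2];g=np.array([.4985,.3645,.060])
c,rc=rows(g-.15*z+[0,0,.1],rb,12);c,rc=rows(g-.1*z,rb,6,c,rc);rows(g+.024*z,rb,5,c,rc)
```

```text
6.47 [0.3303 0.4824 0.3193] z [-0.008 -0.002 -1.   ] y [ 0.391  0.92  -0.004] j [-1.24  0.28  0.27  1.68 -0.08  1.2   0.22] F [ 0.7 -0.5  0.4] w 0.0857 0.0
12 x [-2.6  0.9  9.6] [ 0.72 -4.99  1.3 ] |d| 10.0 |w| 5.2 mid [0.356 0.473 0.267]
6 x [14.4 -0.  16.7] [0. 0. 0.] |d| 22.0 |w| 0.0 mid [0.416 0.434 0.172]
5 x [-0.   0.  24.8] [0. 0. 0.] |d| 24.8 |w| 0.0 mid [0.465 0.393 0.085]
```

Request:
move_arm([
  [0,-2.6,1,9.6,0.7,-5,1.3],
  [0,-2.6,1,9.6,0.7,-5,1.3],
  [0,-2.6,1,9.6,0.7,-5,1.3],
  [0,-2.6,1,9.6,0.7,-5,1.3],
  [0,-2.6,1,9.6,0.7,-5,1.3],
  [0,-2.6,1,9.6,0.7,-5,1.3],
  [0,-2.6,1,9.6,0.7,-5,1.3],
  [0,-2.6,1,9.6,0.7,-5,1.3],
  [0,-2.6,1,9.6,0.7,-5,1.3],
  [0,-2.6,1,9.6,0.7,-5,1.3],
])

```text
clock: 7.72
tcp_pos: [0.3845, 0.459, 0.2423]
tool_rot: [0.721, 2.174, -0.362]
wrist_force: [-0.3, 0.5, -0.5]
gripper_width: 0.0854
grasp_force: 0.0
```

Request:
move_arm([
  [0,-2.6,1,9.6,0.7,-5,1.3],
  [0,-2.6,1,9.6,0.7,-5,1.3],
  [0,0,0,0,0,0,0],
])

```text
clock: 8.1
tcp_pos: [0.3997, 0.4489, 0.2333]
tool_rot: [0.721, 1.992, -0.416]
wrist_force: [0.5, 0.3, -0.1]
gripper_width: 0.0855
grasp_force: 0.0
```

Run:
```python
from h import *
st()
rb=tool(-40,60);z=rb.as_matrix()[:,2];g=np.array([.4985,.3645,.060])
c,rc=rows(g-.1*z,rb,6);rows(g+.024*z,rb,6,c,rc)
```

```text
8.1 [0.3997 0.4489 0.2333] z [ 0.667 -0.555 -0.497] y [0.64  0.769 0.001] j [-1.68  0.69  0.5   1.73  0.68  1.3  -0.71] F [ 0.5  0.3 -0.1] w 0.0855 0.0
6 x [14.2 -0.2 16.5] [0.04 0.03 0.01] |d| 21.8 |w| 0.1 mid [0.416 0.435 0.172]
6 x [-0.   0.  20.7] [0. 0. 0.] |d| 20.7 |w| 0.0 mid [0.473 0.386 0.079]
```

Request:
move_arm([
  [0,14,0,16.5,0,0,0],
  [0,14,0,16.5,0,0,0],
  [0,14,0,16.5,0,0,0],
  [0,14,0,16.5,0,0,0],
  [0,14,0,16.5,0,0,0],
  [0,14,0,16.5,0,0,0],
  [0,0,0,0,0,0,0],
])

```text
clock: 8.98
tcp_pos: [0.4351, 0.4198, 0.112]
tool_rot: [0.724, 1.99, -0.417]
wrist_force: [-0.4, -0.2, -0.2]
gripper_width: 0.0855
grasp_force: 0.0
```

Run:
```python
from h import *
st()
rb=tool(-40,60);z=rb.as_matrix()[:,2];g=np.array([.4985,.3645,.060])
rows(g+.024*z,rb,6)
s=snapshot("side");save(s,"pre.png",(110,270,170,370),3)
```

```text
8.97 [0.4351 0.4198 0.112 ] z [ 0.667 -0.556 -0.496] y [0.642 0.767 0.003] j [-1.61  0.87  0.49  1.78  0.69  1.09 -0.83] F [-0.4 -0.2 -0.2] w 0.0855 0.0
6 x [ 0.6 -0.3 20.5] [ 0.03  0.04 -0.02] |d| 20.5 |w| 0.1 mid [0.475 0.386 0.08 ]
```

View pics/pre.png

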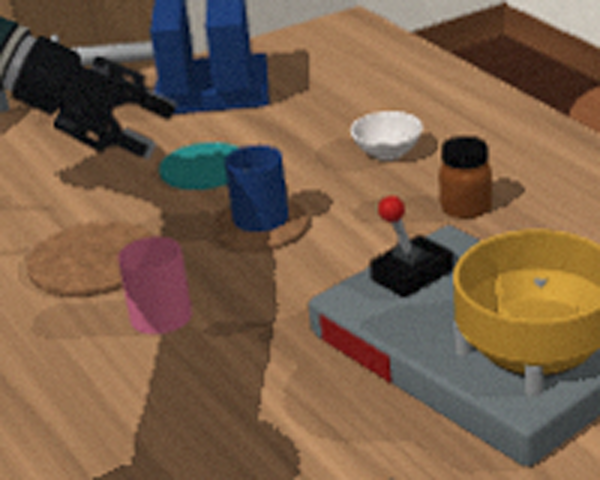

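The crop shows the open gripper (130,110) aimed at the blue cup (257,187), with clear space around it; turquoise disc at (200,165). I'll go in and grip.

Request:
move_arm([
  [0,0.6,-0.3,20.5,0,0,0],
  [0,0.6,-0.3,20.5,0,0,0],
  [0,0.6,-0.3,20.5,0,0,0],
  [0,0.6,-0.3,20.5,0,0,0],
  [0,0.6,-0.3,20.5,0,0,0],
  [0,0.6,-0.3,20.5,0,0,0],
  [0,0,0,0,0,0,0],
], grip_force=60)

```text
clock: 9.9
tcp_pos: [0.5155, 0.3506, 0.0487]
tool_rot: [0.727, 1.989, -0.416]
wrist_force: [-0.6, 0.3, -0.0]
gripper_width: 0.0855
grasp_force: 0.0
```

Request:
move_arm([
  [0.15,0,0,0,0,0,0],
  [0.25,0,0,0,0,0,0],
  [0.4,0,0,0,0,0,0],
  [1,0,0,0,0,0,0],
  [1,0,0,0,0,0,0],
], grip_force=60)

```text
clock: 10.52
tcp_pos: [0.5142, 0.3539, 0.0498]
tool_rot: [0.725, 1.991, -0.411]
wrist_force: [-5.2, 2.2, 6.0]
gripper_width: 0.062
grasp_force: 65.6
```

Run:
```python
from h import *
st()
s=snapshot("side");np.savez("g.npz",P=cloud(s),f=s["frame"]);save(s,"grip.png",(130,230,180,320),4)
D=np.load("g.npz");P=D["P"];hsv=cv2.cvtColor(D["f"],cv2.COLOR_RGB2HSV).astype(int);x,y,z=np.moveaxis(P,-1,0)
k=(np.hypot(x-.5,y-.36)<.06)&(z>.012)&(z<.095)&(hsv[...,0]>105)&(hsv[...,0]<130)&(hsv[...,1]>100);p=P[k];print(len(p),p.mean(0),p.min(0),p.max(0))
```

```text
10.53 [0.5142 0.3539 0.0498] z [ 0.668 -0.553 -0.498] y [0.64  0.768 0.006] j [-1.5   0.98  0.53  1.83  0.78  0.88 -0.89] F [-5.2  2.2  6. ] w 0.062 65.6
390 [0.49564138 0.35433056 0.05531623] [0.44739754 0.32766622 0.01240637] [0.53026562 0.41820917 0.08829272]
```

View pics/grip.png

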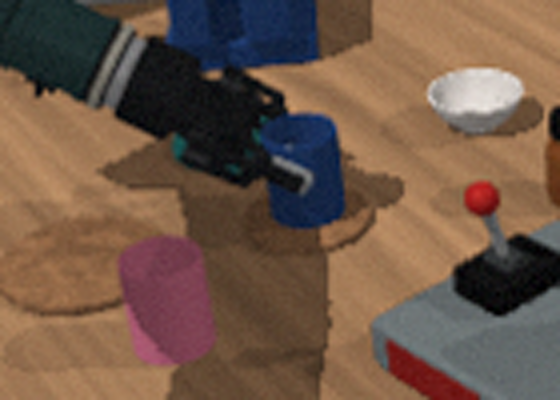

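The cup is gripped upright: fingers on the cup at crop (295,170), cup still over the cork disc. Now I'll lift it and plan the pour.

```bash
cat > g.py <<'E'
from h import *
Rg=R.from_rotvec([.725,1.991,-.411]);pg=np.array([.5142,.3539,.0498])
mt=Rg.inv().apply(np.array([.4975,.3655,.086])-pg) # mouth in tool
up=lambda Rr,h:pg
def at(M,Rr): return np.array(M)-Rr.apply(mt)
E
python3 - <<'E'
from g import *
print(mt)
a,ra=rows(pg+[0,0,.17],Rg,8)
M=np.array([.545,-.068,.245])
r0=tool(-60,70)
b,rb=rows(at(M,r0),r0,16,a,ra);print(b)
M[2]=.205
q,rq=rows(at(M,r0),r0,2,b,rb);print(q)
for k in (6,12,16):
    r1=tool(-60,70,1,-10*k);q,rq=rows(at(M,r1),r1,k if k==6 else (6 if k==12 else 4),q,rq);print("tcp",q)
E
```

```text
[-0.02131368 -0.00154123 -0.03559834]
8 x [-18.4   0.1 -10.6] [-0.  0.  0.] |d| 21.2 |w| 0.0 mid [0.514 0.354 0.135]
16 x [ -9.4 -16.   21. ] [ 1.16 -0.61  0.51] |d| 28.1 |w| 1.4 mid [0.556 0.134 0.208]
[ 0.55941564 -0.08988615  0.21279634]
2 x [18.8 -0.   6.8] [0. 0. 0.] |d| 20.0 |w| 0.0 mid [ 0.559 -0.09   0.193]
[ 0.55941564 -0.08988615  0.17279634]
6 x [-0.1 -3.7  0. ] [ -0.  -0. -10.] |d| 3.7 |w| 10.0 mid [ 0.55  -0.096  0.175]
tcp [ 0.54435718 -0.10226174  0.18155624]
6 x [-0.1 -3.7 -0. ] [ -0.   0. -10.] |d| 3.7 |w| 10.0 mid [ 0.543 -0.107  0.191]
tcp [ 0.54666728 -0.10934543  0.20158455]
4 x [-0.1 -3.7 -0. ] [  0.   0. -10.] |d| 3.7 |w| 10.0 mid [ 0.551 -0.109  0.207]
tcp [ 0.55749332 -0.10711505  0.21114976]
```

Request:
move_arm([
  [1,-9,0,-5.3,0,0,0],
  [1,-18,0,-10.6,0,0,0],
  [1,-19,0,-11,0,0,0],
  [1,-20,0,-11.5,0,0,0],
  [1,-20,0,-11.5,0,0,0],
  [1,-20,0,-11.5,0,0,0],
  [1,-20,0,-11.5,0,0,0],
  [1,-18,0,-10.6,0,0,0],
  [1,-9,0,-5.3,0,0,0],
])

```text
clock: 11.7
tcp_pos: [0.5134, 0.3527, 0.2272]
tool_rot: [0.727, 1.991, -0.411]
wrist_force: [-0.3, 0.4, -3.5]
gripper_width: 0.0615
grasp_force: 65.6
```

Run:
```python
from g import *
st()
r0=tool(-60,70);b,rb=rows(at([.545,-.068,.25],r0),r0,20)
```

```text
11.7 [0.5134 0.3527 0.2272] z [ 0.667 -0.553 -0.499] y [0.641 0.768 0.007] j [-1.54  0.66  0.59  1.85  0.8   1.07 -0.67] F [-0.3  0.4 -3.5] w 0.0615 65.6
20 x [ -7.4 -12.7  16.9] [ 0.92 -0.49  0.41] |d| 22.4 |w| 1.1 mid [0.556 0.134 0.214]
```

Request:
move_arm([
  [1,-7.4,-12.7,16.9,0.92,-0.49,0.41],
  [1,-7.4,-12.7,16.9,0.92,-0.49,0.41],
  [1,-7.4,-12.7,16.9,0.92,-0.49,0.41],
  [1,-7.4,-12.7,16.9,0.92,-0.49,0.41],
  [1,-7.4,-12.7,16.9,0.92,-0.49,0.41],
  [1,-7.4,-12.7,16.9,0.92,-0.49,0.41],
  [1,-7.4,-12.7,16.9,0.92,-0.49,0.41],
  [1,-7.4,-12.7,16.9,0.92,-0.49,0.41],
  [1,-7.4,-12.7,16.9,0.92,-0.49,0.41],
  [1,-7.4,-12.7,16.9,0.92,-0.49,0.41],
])

```text
clock: 12.95
tcp_pos: [0.5561, 0.1322, 0.2133]
tool_rot: [0.863, 1.86, -0.557]
wrist_force: [0.5, -0.0, -3.0]
gripper_width: 0.062
grasp_force: 65.7
```

Request:
move_arm([
  [1,-7.4,-12.7,16.9,0.92,-0.49,0.41],
  [1,-7.4,-12.7,16.9,0.92,-0.49,0.41],
  [1,-7.4,-12.7,16.9,0.92,-0.49,0.41],
  [1,-7.4,-12.7,16.9,0.92,-0.49,0.41],
  [1,-7.4,-12.7,16.9,0.92,-0.49,0.41],
  [1,-7.4,-12.7,16.9,0.92,-0.49,0.41],
  [1,-7.4,-12.7,16.9,0.92,-0.49,0.41],
  [1,-7.4,-12.7,16.9,0.92,-0.49,0.41],
  [1,-7.4,-12.7,16.9,0.92,-0.49,0.41],
  [1,-7.4,-12.7,16.9,0.92,-0.49,0.41],
])

```text
clock: 14.2
tcp_pos: [0.5598, -0.0914, 0.2167]
tool_rot: [0.992, 1.718, -0.695]
wrist_force: [0.4, -0.2, -3.7]
gripper_width: 0.0617
grasp_force: 65.6
```

Run:
```python
from g import *
st()
p,r,s=pose();print("mouth",p+r.apply(mt))
r0=tool(-60,70,1,-70);b,rb=rows(at([.545,-.068,.21],r0),r0,9)
r0=tool(-60,70,1,-165);b,rb=rows(at([.545,-.068,.21],r0),r0,10,b,rb)
s=snapshot("side");save(s,"prepour.png",(90,270,220,460),3)
```

```text
14.2 [ 0.5598 -0.0914  0.2167] z [ 0.47  -0.814 -0.342] y [0.866 0.5   0.   ] j [-1.2   0.75  0.95  2.27  1.25  0.67 -1.05] F [ 0.4 -0.2 -3.7] w 0.0617 65.6
mouth [ 0.54536911 -0.06950542  0.24894817]
9 x [ 3.7 -0.6  1.3] [-0.   -0.   -7.78] |d| 4.0 |w| 7.8 mid [ 0.555 -0.094  0.202]
10 x [-0.  -3.5  0. ] [-0.  -0.  -9.5] |d| 3.5 |w| 9.5 mid [ 0.546 -0.109  0.206]
```

View pics/prepour.png

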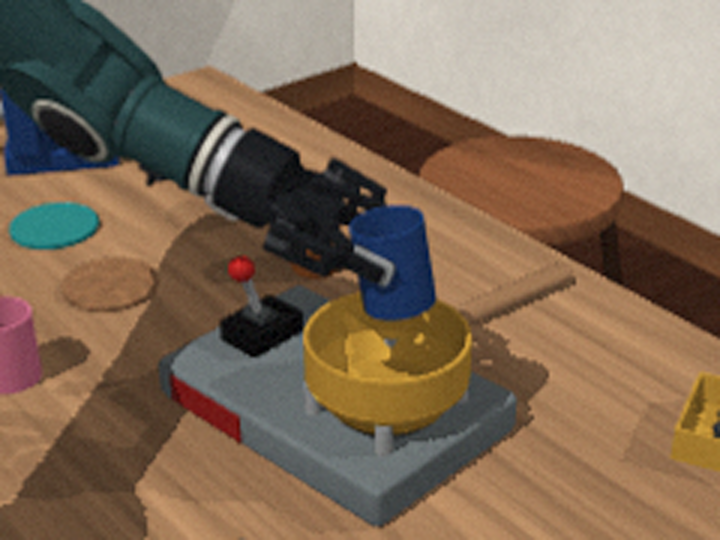

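The cup (395,260) is above the bowl (388,350) and tilted slightly, and the lever is clear of the arm. Pouring now.

Request:
move_arm([
  [1,3.7,-0.6,1.3,0,0,-7.8],
  [1,3.7,-0.6,1.3,0,0,-7.8],
  [1,3.7,-0.6,1.3,0,0,-7.8],
  [1,3.7,-0.6,1.3,0,0,-7.8],
  [1,3.7,-0.6,1.3,0,0,-7.8],
  [1,3.7,-0.6,1.3,0,0,-7.8],
  [1,3.7,-0.6,1.3,0,0,-7.8],
  [1,3.7,-0.6,1.3,0,0,-7.8],
  [1,3.7,-0.6,1.3,0,0,-7.8],
])

```text
clock: 15.38
tcp_pos: [0.5436, -0.1029, 0.1899]
tool_rot: [-0.205, 2.232, -1.424]
wrist_force: [-0.3, -0.0, -3.1]
gripper_width: 0.0619
grasp_force: 66.2
```

Request:
move_arm([
  [1,0,-2.6,0,0,0,-7],
  [1,0,-2.6,0,0,0,-7],
  [1,0,-2.6,0,0,0,-7],
  [1,0,-2.6,0,0,0,-7],
  [1,0,-2.6,0,0,0,-7],
  [1,0,-2.6,0,0,0,-7],
  [1,0,-2.6,0,0,0,-7],
  [1,0,-2.6,0,0,0,-7],
  [1,0,-2.6,0,0,0,-7],
  [1,0,-2.6,0,0,0,-7],
])

```text
clock: 16.62
tcp_pos: [0.5519, -0.1078, 0.2127]
tool_rot: [1.562, -1.847, 1.667]
wrist_force: [0.1, -0.3, -1.9]
gripper_width: 0.062
grasp_force: 66.3
```

Run:
```python
from g import *
st()
p,r,s=pose();print("mouth",p+r.apply(mt), "cup up",r.apply(Rg.inv().apply([0,0,1])))
r0=tool(-60,70,1,-175);b,rb=rows(at([.552,-.063,.215],r0),r0,4)
```

```text
16.62 [ 0.5519 -0.1078  0.2127] z [ 0.47  -0.814 -0.342] y [-0.776 -0.197 -0.599] j [-1.05  0.65  0.77  2.29  1.39  0.79  1.3 ] F [ 0.1 -0.3 -1.9] w 0.062 66.3
mouth [ 0.54534352 -0.06682748  0.210313  ] cup up [ 0.12503646  0.87823039 -0.46160293]
4 x [ 0.1 -5.5 -0.4] [-0.    0.   -8.65] |d| 5.5 |w| 8.6 mid [ 0.56  -0.105  0.219]
```

Request:
move_arm([
  [1,0,-5,0,0,0,-9],
  [1,0,-5,0,0,0,-9],
  [1,0,-5,0,0,0,-9],
  [1,0,-5,0,0,0,-9],
  [1,0,0,0,0,0,0],
  [1,0,0,0,0,0,0],
  [1,0,0,0,0,0,0],
])

```text
clock: 17.5
tcp_pos: [0.5684, -0.1012, 0.2207]
tool_rot: [1.874, -1.167, 1.364]
wrist_force: [0.2, 0.4, -1.2]
gripper_width: 0.0618
grasp_force: 66.2
```

Run:
```python
from g import *
st()
p,r,s=pose();print("mouth",p+r.apply(mt), "cup up",r.apply(Rg.inv().apply([0,0,1])))
print(np.mean([read_state()["wrist_force"][2] for _ in range(5)]))
a=snapshot("top");b=snapshot("side")
f=np.hstack([cv2.resize(a["frame"][140:260,280:400],(400,400)),cv2.resize(b["frame"][120:270,270:420],(400,400))]);cv2.imwrite("pics/pour.png",f[...,::-1])
```

```text
17.5 [ 0.5684 -0.1012  0.2207] z [ 0.47  -0.814 -0.342] y [-0.875 -0.479 -0.063] j [-1.02  0.63  0.74  2.25  1.37  0.83  1.98] F [ 0.2  0.4 -1.2] w 0.0618 66.2
mouth [ 0.5506482  -0.06450246  0.21299999] cup up [-0.33719937  0.68751429 -0.64313349]
-1.1696384921220113
```

View pics/pour.png

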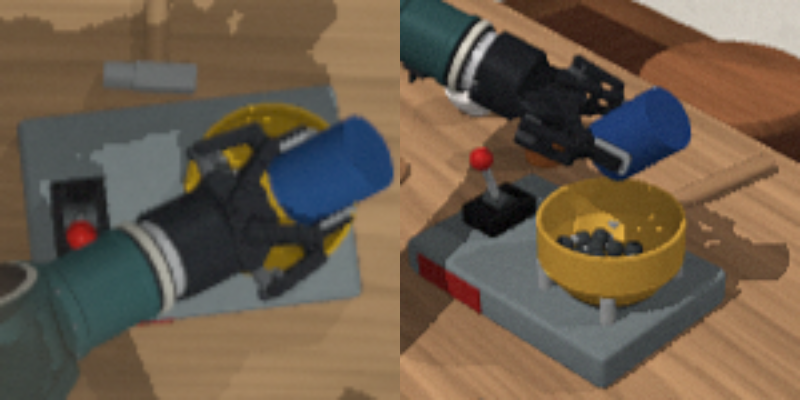

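The side view shows the buds lying in the bowl (600,243) and nothing spilled. The wrist force of -1.2 N matches an empty cup. I'll roll back and return it to the cork.

Run:
```python
from g import *
from scipy.optimize import least_squares
for n in("top","side"):
    s=snapshot(n);P=cloud(s);I=s["frame"];x,y,z=np.moveaxis(P,-1,0);
    k=(np.hypot(x-.50,y-.357)<.075)&(z>.0)&(z<.02)
    # height-independent: segment by texture? use robust boundary via z threshold
    g=I.astype(float)@[.3,.6,.1]
    for zt in(.003,.005):
        kk=k&(z>zt);p=P[kk][:,:2];ed=cv2.convexHull(p.astype(np.float32))[:,0]
        q=least_squares(lambda q:np.hypot(*(ed-q).T)-.055,[.5,.357],loss='soft_l1',f_scale=.002).x
        print(n,zt,kk.sum(),q,np.median(p,0))
    cv2.imwrite("pics/cork_%s.png"%n,I[...,::-1])
p,r,s=pose()
r0=tool(-60,70);b,rb=rows(at([.545,-.068,.27],r0),r0,18)
a,ra=rows(pg+[0,0,.17],Rg,20,b,rb)
```

```text
top 0.003 1266 [0.49817036 0.3558308 ] [0.49773133 0.35656544]
top 0.005 1058 [0.50758875 0.35527404] [0.49801453 0.35670211]
side 0.003 445 [0.49207645 0.35693855] [0.49077787 0.35440826]
side 0.005 386 [0.49227266 0.35683355] [0.49129316 0.35558175]
18 x [ 0.2 -0.9 -1.1] [0.   0.   9.79] |d| 1.4 |w| 9.8 mid [ 0.569 -0.093  0.23 ]
20 x [  8.6  12.5 -16.6] [-0.92  0.49 -0.41] |d| 22.5 |w| 1.1 mid [0.557 0.134 0.221]
```

Request:
move_arm([
  [1,0.2,-0.9,-1.1,0,0,9.8],
  [1,0.2,-0.9,-1.1,0,0,9.8],
  [1,0.2,-0.9,-1.1,0,0,9.8],
  [1,0.2,-0.9,-1.1,0,0,9.8],
  [1,0.2,-0.9,-1.1,0,0,9.8],
  [1,0.2,-0.9,-1.1,0,0,9.8],
  [1,0.2,-0.9,-1.1,0,0,9.8],
  [1,0.2,-0.9,-1.1,0,0,9.8],
  [1,0.2,-0.9,-1.1,0,0,9.8],
])

```text
clock: 18.82
tcp_pos: [0.5687, -0.0926, 0.2299]
tool_rot: [-0.56, 2.273, -1.573]
wrist_force: [0.3, -0.2, -1.2]
gripper_width: 0.0618
grasp_force: 66.3
```

Request:
move_arm([
  [1,0.2,-0.9,-1.1,0,0,9.8],
  [1,0.2,-0.9,-1.1,0,0,9.8],
  [1,0.2,-0.9,-1.1,0,0,9.8],
  [1,0.2,-0.9,-1.1,0,0,9.8],
  [1,0.2,-0.9,-1.1,0,0,9.8],
  [1,0.2,-0.9,-1.1,0,0,9.8],
  [1,0.2,-0.9,-1.1,0,0,9.8],
  [1,0.2,-0.9,-1.1,0,0,9.8],
  [1,0.2,-0.9,-1.1,0,0,9.8],
])

```text
clock: 19.95
tcp_pos: [0.5595, -0.0889, 0.2375]
tool_rot: [0.999, 1.713, -0.688]
wrist_force: [-0.5, -0.6, -1.8]
gripper_width: 0.0616
grasp_force: 66.2
```

Run:
```python
from g import *
st()
a,ra=rows(pg+[-.002,-.008,.15],Rg,20)
```

```text
19.95 [ 0.5595 -0.0889  0.2375] z [ 0.47  -0.813 -0.342] y [0.867 0.498 0.009] j [-1.26  0.73  1.03  2.26  1.2   0.65 -0.98] F [-0.5 -0.6 -1.8] w 0.0616 66.2
20 x [  9.4  12.1 -15.9] [-0.92  0.5  -0.44] |d| 22.1 |w| 1.1 mid [0.556 0.13  0.211]
```

Request:
move_arm([
  [1,9.4,12.1,-15.9,-0.92,0.5,-0.44],
  [1,9.4,12.1,-15.9,-0.92,0.5,-0.44],
  [1,9.4,12.1,-15.9,-0.92,0.5,-0.44],
  [1,9.4,12.1,-15.9,-0.92,0.5,-0.44],
  [1,9.4,12.1,-15.9,-0.92,0.5,-0.44],
  [1,9.4,12.1,-15.9,-0.92,0.5,-0.44],
  [1,9.4,12.1,-15.9,-0.92,0.5,-0.44],
  [1,9.4,12.1,-15.9,-0.92,0.5,-0.44],
  [1,9.4,12.1,-15.9,-0.92,0.5,-0.44],
  [1,9.4,12.1,-15.9,-0.92,0.5,-0.44],
])

```text
clock: 21.2
tcp_pos: [0.5554, 0.1312, 0.2104]
tool_rot: [0.861, 1.864, -0.556]
wrist_force: [-0.1, 0.1, -0.4]
gripper_width: 0.062
grasp_force: 66.2
```

Request:
move_arm([
  [1,9.4,12.1,-15.9,-0.92,0.5,-0.44],
  [1,9.4,12.1,-15.9,-0.92,0.5,-0.44],
  [1,9.4,12.1,-15.9,-0.92,0.5,-0.44],
  [1,9.4,12.1,-15.9,-0.92,0.5,-0.44],
  [1,9.4,12.1,-15.9,-0.92,0.5,-0.44],
  [1,9.4,12.1,-15.9,-0.92,0.5,-0.44],
  [1,9.4,12.1,-15.9,-0.92,0.5,-0.44],
  [1,9.4,12.1,-15.9,-0.92,0.5,-0.44],
  [1,9.4,12.1,-15.9,-0.92,0.5,-0.44],
  [1,9.4,12.1,-15.9,-0.92,0.5,-0.44],
])

```text
clock: 22.45
tcp_pos: [0.5114, 0.347, 0.1993]
tool_rot: [0.72, 1.998, -0.414]
wrist_force: [0.9, 0.7, -1.2]
gripper_width: 0.0615
grasp_force: 66.2
```

Run:
```python
from g import *
st()
a,ra=rows(pg+[-.002,-.008,.012],Rg,8)
a,ra=rows(pg+[-.002,-.008,-.001],Rg,4,a,ra)
```

```text
22.45 [0.5114 0.347  0.1993] z [ 0.667 -0.551 -0.502] y [0.637 0.771 0.   ] j [-1.57  0.72  0.64  1.87  0.77  1.01 -0.68] F [ 0.9  0.7 -1.2] w 0.0615 66.2
8 x [14.8 -0.1  8.7] [-0.   -0.03  0.05] |d| 17.2 |w| 0.1 mid [0.512 0.346 0.131]
4 x [ 2.8 -0.   1.6] [0. 0. 0.] |d| 3.2 |w| 0.0 mid [0.512 0.346 0.055]
```

Request:
move_arm([
  [1,14.8,0,8.7,0,0,0.05],
  [1,14.8,0,8.7,0,0,0.05],
  [1,14.8,0,8.7,0,0,0.05],
  [1,14.8,0,8.7,0,0,0.05],
  [1,14.8,0,8.7,0,0,0.05],
  [1,14.8,0,8.7,0,0,0.05],
  [1,14.8,0,8.7,0,0,0.05],
  [1,14.8,0,8.7,0,0,0.05],
  [1,4,0,2.3,0,0,0],
  [1,0,0,0,0,0,0],
])

```text
clock: 23.7
tcp_pos: [0.5128, 0.3453, 0.0573]
tool_rot: [0.727, 1.994, -0.411]
wrist_force: [-0.5, 0.3, -1.2]
gripper_width: 0.0619
grasp_force: 66.2
```

Request:
move_arm([
  [1,2,0,1.1,0,0,0],
  [1,2,0,1.1,0,0,0],
  [1,0,0,0,0,0,0],
])

```text
clock: 24.08
tcp_pos: [0.5126, 0.3456, 0.0529]
tool_rot: [0.728, 1.994, -0.411]
wrist_force: [1.0, -0.5, -1.3]
gripper_width: 0.0614
grasp_force: 66.2
```

Request:
move_arm([
  [1,1.3,0,0.7,0,0,0],
  [1,1.3,0,0.7,0,0,0],
  [1,0,0,0,0,0,0],
])

```text
clock: 24.45
tcp_pos: [0.5126, 0.3456, 0.0498]
tool_rot: [0.727, 1.994, -0.411]
wrist_force: [-0.9, 0.1, -1.2]
gripper_width: 0.0619
grasp_force: 66.3
```

Request:
move_arm([
  [1,0.9,0,0.5,0,0,0],
  [1,0,0,0,0,0,0],
])

```text
clock: 24.7
tcp_pos: [0.5128, 0.3456, 0.0498]
tool_rot: [0.727, 1.993, -0.411]
wrist_force: [-3.3, 0.8, 4.4]
gripper_width: 0.062
grasp_force: 66.9
```

Contact with the cork. I'll release and back out.

Request:
move_arm([
  [0.2,0,0,0,0,0,0],
  [0.1,0,0,0,0,0,0],
  [0,0,0,0,0,0,0],
  [0,0,0,0,0,0,0],
  [0,0,0,-8,0,0,0],
  [0,0,0,-20,0,0,0],
  [0,0,0,-25,0,0,0],
  [0,0,0,-30,0,0,0],
  [0,0,0,-30,0,0,0],
  [0,0,0,-30,0,0,0],
])

```text
clock: 25.95
tcp_pos: [0.4155, 0.4263, 0.1217]
tool_rot: [0.727, 1.996, -0.409]
wrist_force: [1.2, 0.8, 0.7]
gripper_width: 0.0854
grasp_force: 0.0
```

Run:
```python
from g import *
st()
s=snapshot("side");P=cloud(s);x,y,z=np.moveaxis(P,-1,0);save(s,"placed.png",(110,270,220,420),4)
h=cv2.cvtColor(s["frame"],cv2.COLOR_RGB2HSV).astype(int)
k=(np.hypot(x-.5,y-.36)<.06)&(z>.012)&(z<.1)&(h[...,0]>105)&(h[...,0]<130)&(h[...,1]>100);p=P[k]
for lo,hi in((.015,.04),(.04,.06),(.06,.08)):
    q=p[(p[:,2]>lo)&(p[:,2]<hi)];print(lo,q.mean(0))
print(p[:,2].max())
# lid pose: tool down knob grasp
a,ra=rows([.42,.25,.33],tool(-40,25),12)
rows([.472,-.315,.16],R.from_euler('z',-90,degrees=True)*R.from_rotvec([np.pi,0,0]),18,a,ra)
```

```text
25.95 [0.4155 0.4263 0.1217] z [ 0.667 -0.551 -0.502] y [0.64  0.768 0.007] j [-1.67  0.86  0.53  1.79  0.65  1.1  -0.81] F [1.2 0.8 0.7] w 0.0854 0.0
0.015 [0.48621489 0.33488689 0.02786555]
0.04 [0.48958069 0.33953123 0.05079145]
0.06 [0.49556711 0.35545277 0.07025233]
0.08687024388767473
12 x [-19.6 -11.1  -5.7] [0.06 2.89 0.  ] |d| 23.2 |w| 2.9 mid [0.404 0.35  0.235]
18 x [ 13.7 -35.6  10. ] [-1.57  0.73 -7.08] |d| 39.5 |w| 7.3 mid [ 0.281 -0.043  0.23 ]
```

View pics/placed.png

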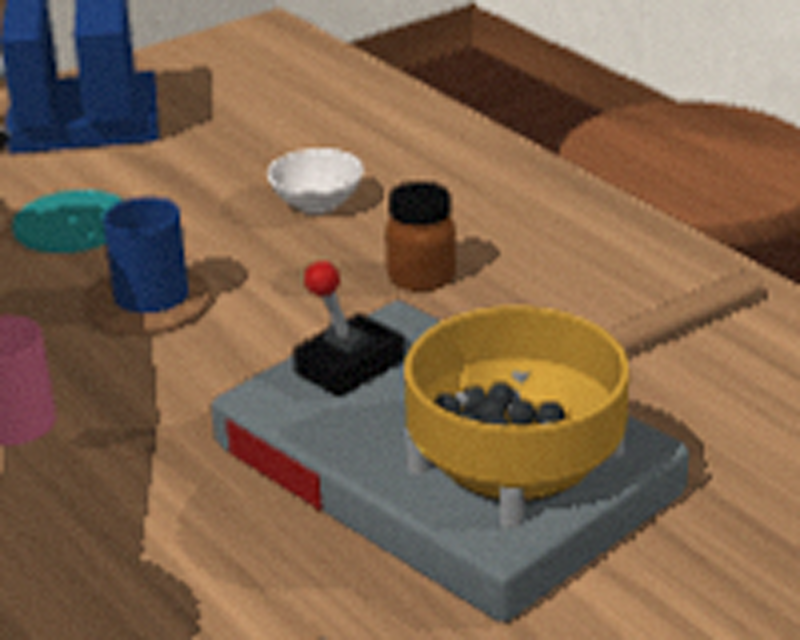

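The crop shows the cup upright on its cork (145,255), the buds in the bowl (500,400), and the bystanders unmoved. Next is the lid.

Run:
```python
from g import *
a,ra=rows([.42,.24,.33],tool(-60,20),10)
b,rb=rows([.50,-.08,.33],tool(-90,3),10,a,ra)
c,rc=rows([.472,-.3155,.14],tool(-120,0),10,b,rb)
```

```text
10 x [-25.6 -11.1  -5.9] [1.38 3.91 1.57] |d| 28.5 |w| 4.4 mid [0.413 0.349 0.239]
10 x [-32.7  -1.4   7.1] [0.6  1.66 2.95] |d| 33.5 |w| 3.4 mid [0.481 0.085 0.342]
10 x [-23.3   2.7  19.7] [0.08 0.29 3.  ] |d| 30.6 |w| 3.0 mid [ 0.501 -0.201  0.237]
```

Request:
move_arm([
  [0,-25.6,-11,-6,1.4,3.9,1.6],
  [0,-25.6,-11,-6,1.4,3.9,1.6],
  [0,-25.6,-11,-6,1.4,3.9,1.6],
  [0,-25.6,-11,-6,1.4,3.9,1.6],
  [0,-25.6,-11,-6,1.4,3.9,1.6],
  [0,-25.6,-11,-6,1.4,3.9,1.6],
  [0,-25.6,-11,-6,1.4,3.9,1.6],
  [0,-25.6,-11,-6,1.4,3.9,1.6],
  [0,-25.6,-11,-6,1.4,3.9,1.6],
  [0,-25.6,-11,-6,1.4,3.9,1.6],
])

```text
clock: 27.25
tcp_pos: [0.4219, 0.236, 0.331]
tool_rot: [1.428, 2.439, -0.254]
wrist_force: [1.5, 0.6, -0.7]
gripper_width: 0.0856
grasp_force: 0.0
```

Request:
move_arm([
  [0,-32.7,-1.4,7,0.6,1.7,2.9],
  [0,-32.7,-1.4,7,0.6,1.7,2.9],
  [0,-32.7,-1.4,7,0.6,1.7,2.9],
  [0,-32.7,-1.4,7,0.6,1.7,2.9],
  [0,-32.7,-1.4,7,0.6,1.7,2.9],
  [0,-32.7,-1.4,7,0.6,1.7,2.9],
  [0,-32.7,-1.4,7,0.6,1.7,2.9],
  [0,-32.7,-1.4,7,0.6,1.7,2.9],
  [0,-32.7,-1.4,7,0.6,1.7,2.9],
  [0,-32.7,-1.4,7,0.6,1.7,2.9],
])

```text
clock: 28.5
tcp_pos: [0.4998, -0.0844, 0.333]
tool_rot: [2.2, 2.192, -0.055]
wrist_force: [-0.2, 0.7, -0.5]
gripper_width: 0.085
grasp_force: 0.0
```

Run:
```python
from g import *
st()
c,rc=rows([.472,-.3155,.14],tool(-120,0),10)
```

```text
28.5 [ 0.4998 -0.0844  0.333 ] z [ 0.    -0.05  -0.999] y [ 1.    -0.004  0.   ] j [-0.8   0.15  0.99  1.87 -0.08  1.18  0.2 ] F [-0.2  0.7 -0.5] w 0.085 0.0
10 x [-22.8   2.7  19.9] [0.08 0.28 2.98] |d| 30.4 |w| 3.0 mid [ 0.501 -0.203  0.238]
```

Request:
move_arm([
  [0,-22.8,2.7,19.9,0.1,0.3,3],
  [0,-22.8,2.7,19.9,0.1,0.3,3],
  [0,-22.8,2.7,19.9,0.1,0.3,3],
  [0,-22.8,2.7,19.9,0.1,0.3,3],
  [0,-22.8,2.7,19.9,0.1,0.3,3],
  [0,-22.8,2.7,19.9,0.1,0.3,3],
  [0,-22.8,2.7,19.9,0.1,0.3,3],
  [0,-22.8,2.7,19.9,0.1,0.3,3],
  [0,-22.8,2.7,19.9,0.1,0.3,3],
  [0,-22.8,2.7,19.9,0.1,0.3,3],
])

```text
clock: 29.75
tcp_pos: [0.4721, -0.3147, 0.1401]
tool_rot: [-2.721, -1.564, 0.001]
wrist_force: [-0.3, 0.2, 0.4]
gripper_width: 0.0856
grasp_force: 0.0
```

Run:
```python
from g import *
st()
c,rc=rows([.472,-.3155,.027],tool(-120,0),8)
```

```text
29.75 [ 0.4721 -0.3147  0.1401] z [-0.002  0.003 -1.   ] y [ 0.864 -0.503 -0.004] j [-0.15  0.59  0.91  1.92 -0.58  0.92  0.53] F [-0.3  0.2  0.4] w 0.0856 0.0
8 x [-0.1  0.1 14.1] [-0.03 -0.01 -0.03] |d| 14.1 |w| 0.0 mid [ 0.472 -0.315  0.084]
```

Request:
move_arm([
  [0,0,0,14,0,0,0],
  [0,0,0,14,0,0,0],
  [0,0,0,14,0,0,0],
  [0,0,0,14,0,0,0],
  [0,0,0,14,0,0,0],
  [0,0,0,14,0,0,0],
  [0,0,0,14,0,0,0],
  [0,0,0,14,0,0,0],
  [0,0,0,0,0,0,0],
])

```text
clock: 30.88
tcp_pos: [0.4706, -0.3145, 0.0271]
tool_rot: [-2.72, -1.563, 0.005]
wrist_force: [-0.4, 1.1, 0.1]
gripper_width: 0.0853
grasp_force: 0.0
```

Request:
move_arm([
  [0.3,0,0,0,0,0,0],
  [0.5,0,0,0,0,0,0],
  [0.6,0,0,0,0,0,0],
  [0.7,0,0,0,0,0,0],
  [1,0,0,0,0,0,0],
  [1,0,0,0,0,0,0],
  [1,0,0,0,0,0,0],
], grip_force=60)

```text
clock: 31.75
tcp_pos: [0.4719, -0.3151, 0.0289]
tool_rot: [-2.722, -1.565, 0.002]
wrist_force: [0.6, 0.2, 5.7]
gripper_width: 0.0221
grasp_force: 58.6
```

Run:
```python
from g import *
st()
s=snapshot("top");P=cloud(s);x,y,z=np.moveaxis(P,-1,0)
k=(np.hypot(x-.472,y+.3155)<.1)&(z>.012)&(z<.03);e=cv2.convexHull(P[k][:,:2].astype(np.float32))[:,0]
from scipy.optimize import least_squares
print(least_squares(lambda q:np.hypot(*(e-q).T)-.081,[.47,-.31],loss='soft_l1',f_scale=.002).x)
```

```text
31.75 [ 0.4719 -0.3151  0.0289] z [-0.002  0.001 -1.   ] y [ 0.864 -0.503 -0.002] j [-0.03  0.74  0.75  1.96 -0.75  0.74  0.65] F [0.6 0.2 5.7] w 0.0221 58.6
[ 0.47074584 -0.31349324]
```

Run:
```python
from g import *
r0=tool(-120,0);r1=tool(-110,0)
a,ra=rows([.472,-.315,.205],r0,8);b,rb=rows([.560,-.0577,.19],r1,12,a,ra);rows([.560,-.0577,.15],r1,4,b,rb)
```

```text
8 x [  0.  -0. -22.] [-0.02 -0.   -0.03] |d| 22.0 |w| 0.0 mid [ 0.472 -0.315  0.117]
12 x [22.5 -2.6  1.2] [ 0.    0.   -0.83] |d| 22.7 |w| 0.8 mid [ 0.522 -0.188  0.197]
4 x [ 0.  0. 10.] [0. 0. 0.] |d| 10.0 |w| 0.0 mid [ 0.56  -0.058  0.17 ]
```

Request:
move_arm([
  [1,0,0,-8,0,0,0],
  [1,0,0,-18,0,0,0],
  [1,0,0,-26,0,0,0],
  [1,0,0,-30,0,0,0],
  [1,0,0,-30,0,0,0],
  [1,0,0,-30,0,0,0],
  [1,0,0,-22,0,0,0],
  [1,0,0,-12,0,0,0],
  [1,0,0,0,0,0,0],
])

```text
clock: 32.92
tcp_pos: [0.4721, -0.3151, 0.2048]
tool_rot: [-2.721, -1.564, 0.002]
wrist_force: [0.8, 0.5, -2.4]
gripper_width: 0.0221
grasp_force: 58.9
```

Run:
```python
from g import *
st()
rows([.560,-.0577,.19],tool(-110,0),16)
```

```text
32.92 [ 0.4721 -0.3151  0.2048] z [-0.002  0.002 -1.   ] y [ 0.864 -0.503 -0.003] j [-0.21  0.51  0.99  1.88 -0.49  1.03  0.46] F [ 0.8  0.5 -2.4] w 0.0221 58.9
16 x [16.9 -1.9  0.9] [-0.01 -0.   -0.64] |d| 17.0 |w| 0.6 mid [ 0.522 -0.188  0.197]
```

Request:
move_arm([
  [1,8,-1,0.5,0,0,-0.6],
  [1,17,-1.9,0.9,0,0,-0.6],
  [1,17,-1.9,0.9,0,0,-0.6],
  [1,17,-1.9,0.9,0,0,-0.6],
  [1,17,-1.9,0.9,0,0,-0.6],
  [1,17,-1.9,0.9,0,0,-0.6],
  [1,17,-1.9,0.9,0,0,-0.6],
  [1,17,-1.9,0.9,0,0,-0.6],
  [1,17,-1.9,0.9,0,0,-0.6],
  [1,17,-1.9,0.9,0,0,-0.6],
])

```text
clock: 34.17
tcp_pos: [0.5302, -0.1628, 0.1957]
tool_rot: [-2.635, -1.705, 0.003]
wrist_force: [0.1, -0.0, -1.9]
gripper_width: 0.0221
grasp_force: 58.9
```

Request:
move_arm([
  [1,17,-1.9,0.9,0,0,-0.6],
  [1,17,-1.9,0.9,0,0,-0.6],
  [1,17,-1.9,0.9,0,0,-0.6],
  [1,17,-1.9,0.9,0,0,-0.6],
  [1,17,-1.9,0.9,0,0,-0.6],
  [1,17,-1.9,0.9,0,0,-0.6],
  [1,8,-1,0.5,0,0,-0.6],
  [1,0,0,0,0,0,0],
])

```text
clock: 35.17
tcp_pos: [0.5606, -0.057, 0.1898]
tool_rot: [-2.57, -1.801, 0.003]
wrist_force: [-0.4, -0.7, -1.6]
gripper_width: 0.0225
grasp_force: 58.9
```

Run:
```python
from g import *
from scipy.optimize import least_squares
st()
for n in("top","side"):
    s=snapshot(n);P=cloud(s);x,y,z=np.moveaxis(P,-1,0);h=cv2.cvtColor(s["frame"],cv2.COLOR_RGB2HSV).astype(int)
    k=(np.hypot(x-.56,y+.058)<.1)&(z>.166)&(z<.192)&(h[...,1]<70)
    p=P[k];A=np.c_[p[:,:2],np.ones(len(p))];c=np.linalg.lstsq(A,p[:,2],rcond=None)[0]
    e=cv2.convexHull(p[:,:2].astype(np.float32))[:,0]
    print(n,len(p),least_squares(lambda q:np.hypot(*(e-q).T)-.081,[.56,-.06],loss='soft_l1',f_scale=.002).x,"tilt",c[:2],"z",np.median(p[:,2]))
rows([.560,-.0577,.15],tool(-110,0),4)
```

```text
35.17 [ 0.5606 -0.057   0.1898] z [-0.004  0.001 -1.   ] y [ 0.94  -0.341 -0.004] j [-0.66  0.5   0.93  1.9  -0.48  0.99  0.14] F [-0.4 -0.7 -1.6] w 0.0225 58.9
top 412 [ 0.56057429 -0.056747  ] tilt [0.00886153 0.00257791] z 0.18250309764536787
side 1393 [ 0.55704562 -0.059226  ] tilt [0.00473256 0.00694372] z 0.1801921322211455
4 x [ 0.1 -0.1 10. ] [-0.05  0.   -0.02] |d| 10.0 |w| 0.1 mid [ 0.56  -0.058  0.17 ]
```

Lid and bowl are aligned within about 1 mm. Lowering.

Request:
move_arm([
  [1,0,0.5,10,0,0,0],
  [1,0,0,10,0,0,0],
  [1,0,0,10,0,0,0],
  [1,0,0,8,0,0,0],
  [1,0,0,4,0,0,0],
  [1,0,0,3,0,0,0],
  [1,0,0,0,0,0,0],
])

```text
clock: 36.15
tcp_pos: [0.5609, -0.0577, 0.1449]
tool_rot: [-2.571, -1.8, 0.003]
wrist_force: [-0.5, 0.7, -1.9]
gripper_width: 0.0219
grasp_force: 58.9
```

Request:
move_arm([
  [1,0,0,2,0,0,0],
  [1,0,0,1,0,0,0],
  [1,0,0,0.5,0,0,0],
  [1,0,0,0,0,0,0],
])

```text
clock: 36.65
tcp_pos: [0.5609, -0.0576, 0.1419]
tool_rot: [-2.571, -1.799, 0.002]
wrist_force: [-2.4, 0.3, 5.6]
gripper_width: 0.022
grasp_force: 59.7
```

Contact at the expected height. I'll let go and rise.

Request:
move_arm([
  [0.7,0,0,0,0,0,0],
  [0.5,0,0,0,0,0,0],
  [0.3,0,0,0,0,0,0],
  [0.2,0,0,0,0,0,0],
  [0.2,0,0,-6,0,0,0],
  [0.2,0,0,-20,0,0,0],
  [0.2,0,0,-30,0,0,0],
  [0.2,0,0,-30,0,0,0],
  [0.2,0,0,-20,0,0,0],
])

```text
clock: 37.78
tcp_pos: [0.5619, -0.0582, 0.25]
tool_rot: [-2.572, -1.8, -0.001]
wrist_force: [1.6, -0.6, 0.1]
gripper_width: 0.0682
grasp_force: 0.0
```

Run:
```python
from g import *
st()
r1=tool(-82,0)
a,ra=rows([.44,.098,.24],r1,12)
b,rb=rows([.44,.098,.115],r1,8,a,ra)
s=snapshot("side");P=cloud(s);x,y,z=np.moveaxis(P,-1,0);h=cv2.cvtColor(s["frame"],cv2.COLOR_RGB2HSV).astype(int)
k=(np.hypot(x-.56,y+.058)<.085)&(z>.115)&(z<.145)&(h[...,1]<70)
p=P[k];c=np.linalg.lstsq(np.c_[p[:,:2],np.ones(len(p))],p[:,2],rcond=None)[0];print("lid tilt",c[:2],np.median(p[:,2]),len(p))
save(s,"lid.png",(110,270,220,420),4)
```

```text
37.77 [ 0.5619 -0.0582  0.25  ] z [-0.001  0.002 -1.   ] y [ 0.939 -0.343 -0.001] j [-0.72  0.43  0.99  1.84 -0.4   1.09  0.08] F [ 1.6 -0.6  0.1] w 0.0682 0.0
12 x [ 11.8 -11.8   0.9] [-0.   -0.01 -2.34] |d| 16.7 |w| 2.3 mid [0.511 0.027 0.245]
8 x [ 0.   0.  15.6] [0. 0. 0.] |d| 15.6 |w| 0.0 mid [0.44  0.098 0.178]
lid tilt [0.00445948 0.00446005] 0.13220190247695035 1560
```

View pics/lid.png

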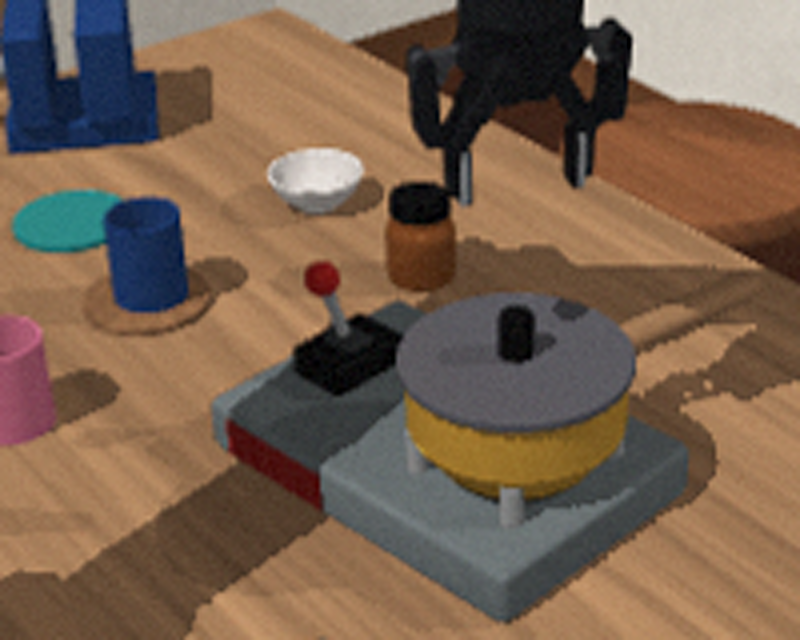

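The lid lies flat on the bowl (515,360), the gripper is free, and the lever still leans to off (325,300). Now the lever.

Request:
move_arm([
  [1,16,-14,1,0,0,-2.8],
  [1,16,-14,1,0,0,-2.8],
  [1,16,-14,1,0,0,-2.8],
  [1,16,-14,1,0,0,-2.8],
  [1,16,-14,1,0,0,-2.8],
  [1,16,-14,1,0,0,-2.8],
  [1,16,-14,1,0,0,-2.8],
  [1,16,-14,1,0,0,-2.8],
  [1,16,-14,1,0,0,-2.8],
  [1,0,-12,0,0,0,-2.8],
])

```text
clock: 39.08
tcp_pos: [0.4468, 0.1022, 0.2389]
tool_rot: [-2.054, -2.372, 0.002]
wrist_force: [-0.3, -0.9, -0.2]
gripper_width: -0.0003
grasp_force: 0.0
```

Run:
```python
from g import *
st()
r1=tool(-82,0)
a,ra=rows([.44,.096,.18],r1,5)
b,rb=rows([.44,.096,.113],r1,5,a,ra)
d=np.array([np.cos(.149),np.sin(.149),0])
rows(b+.03*d,r1,3,b,rb);rows(b+.1*d,r1,7,b,rb)
```

```text
39.08 [0.4468 0.1022 0.2389] z [-0.004  0.001 -1.   ] y [ 0.99   0.143 -0.004] j [-1.13  0.16  0.93  2.09 -0.15  0.97  0.03] F [-0.3 -0.9 -0.2] w -0.0003 0.0
5 x [-1.  -1.5 11.8] [-0.04 -0.02  0.04] |d| 11.9 |w| 0.1 mid [0.444 0.1   0.215]
5 x [ 0.   0.  13.4] [0. 0. 0.] |d| 13.4 |w| 0.0 mid [0.44  0.096 0.153]
3 x [ 0.1 10.   0. ] [0. 0. 0.] |d| 10.0 |w| 0.0 mid [0.45  0.097 0.113]
7 x [ 0.1 14.3  0. ] [0. 0. 0.] |d| 14.3 |w| 0.0 mid [0.482 0.102 0.113]
```

Request:
move_arm([
  [1,-1,-1.5,12,0,0,0],
  [1,-1,-1.5,12,0,0,0],
  [1,-1,-1.5,12,0,0,0],
  [1,-1,-1.5,12,0,0,0],
  [1,-1,-1.5,12,0,0,0],
  [1,0,0,13.4,0,0,0],
  [1,0,0,13.4,0,0,0],
  [1,0,0,13.4,0,0,0],
  [1,0,0,13.4,0,0,0],
  [1,0,0,13.4,0,0,0],
])

```text
clock: 40.33
tcp_pos: [0.4405, 0.0957, 0.1112]
tool_rot: [-2.059, -2.368, 0.002]
wrist_force: [0.1, -0.1, 1.1]
gripper_width: 0.0002
grasp_force: 0.0
```

Request:
move_arm([
  [1,0,8,0,0,0,0],
  [1,0,8,0,0,0,0],
  [1,0,8,0,0,0,0],
  [1,0,8,0,0,0,0],
  [1,0,8,0,0,0,0],
  [1,0,8,0,0,0,0],
  [1,0,8,0,0,0,0],
  [1,0,8,0,0,0,0],
  [1,0,8,0,0,0,0],
  [1,0,8,0,0,0,0],
])

```text
clock: 41.58
tcp_pos: [0.5203, 0.1068, 0.1118]
tool_rot: [-2.059, -2.368, 0.001]
wrist_force: [-0.9, -0.1, 0.6]
gripper_width: 0.0001
grasp_force: 0.5
```

Request:
move_arm([
  [1,0,4,0,0,0,0],
  [1,0,4,0,0,0,0],
  [1,0,4,0,0,0,0],
  [1,0,3,0,0,0,0],
])

```text
clock: 42.08
tcp_pos: [0.5346, 0.1089, 0.1117]
tool_rot: [-2.059, -2.368, 0.002]
wrist_force: [-0.5, -1.2, -0.5]
gripper_width: -0.0001
grasp_force: 0.5
```

```bash
cat > b.py <<'E'
from g import *
st()
for n in("top","side"):
    s=snapshot(n);P=cloud(s);x,y,z=np.moveaxis(P,-1,0);h=cv2.cvtColor(s["frame"],cv2.COLOR_RGB2HSV).astype(int)
    k=((h[...,0]<6)|(h[...,0]>174))&(h[...,1]>150)&(z>.09)&(z<.17)&(np.hypot(x-.53,y-.11)<.08)
    print(n,k.sum(),P[k].mean(0) if k.any() else None)
save(s,"lever.png",(110,270,220,420),4)
E
python3 b.py
```

```text
42.08 [0.5346 0.1089 0.1117] z [-0.004  0.002 -1.   ] y [ 0.99   0.139 -0.003] j [-0.83  0.54  0.73  1.99 -0.5   0.8   0.33] F [-0.5 -1.2 -0.5] w -0.0001 0.5
top 0 None
side 35 [0.55734246 0.10567604 0.13570234]
```

Request:
move_arm([
  [1,0,3,0,0,0,0],
  [1,0,2,0,0,0,0],
  [1,0,0,0,0,0,0],
])

```text
clock: 42.55
tcp_pos: [0.5398, 0.1096, 0.1118]
tool_rot: [-2.059, -2.368, 0.001]
wrist_force: [-0.6, 0.2, -0.6]
gripper_width: 0.0001
grasp_force: 0.2
```

Request:
move_arm([
  [1,0,2,0,0,0,0],
  [1,0,1,0,0,0,0],
  [1,0,0,0,0,0,0],
])

```text
clock: 42.92
tcp_pos: [0.5426, 0.11, 0.1118]
tool_rot: [-2.059, -2.368, 0.001]
wrist_force: [-0.4, -0.3, -0.3]
gripper_width: -0.0003
grasp_force: 0.3
```

Request:
move_arm([
  [1,0,2,0,0,0,0],
  [1,0,1,0,0,0,0],
  [1,0,0,0,0,0,0],
])

```text
clock: 43.3
tcp_pos: [0.5441, 0.1102, 0.1115]
tool_rot: [-2.058, -2.366, 0.005]
wrist_force: [-5.3, -0.7, 3.0]
gripper_width: 0.0
grasp_force: 2.9
```

```bash
python3 b.py
```

```text
43.3 [0.5441 0.1102 0.1115] z [-0.007  0.002 -1.   ] y [ 0.99   0.139 -0.006] j [-0.82  0.56  0.73  1.96 -0.51  0.82  0.34] F [-5.3 -0.7  3. ] w 0.0 2.9
top 0 None
side 39 [0.56642924 0.10734436 0.13157237]
```

End stop felt at 5 N. A small firm push, then I'll back off.

Request:
move_arm([
  [1,0,1.5,0,0,0,0],
  [1,0,0,0,0,0,0],
  [1,0,-10,0,0,0,0],
  [1,0,-25,0,0,0,0],
  [1,0,-30,0,0,0,0],
  [1,0,-30,0,0,0,0],
  [1,0,0,-30,0,0,0],
  [1,0,0,-30,0,0,0],
  [1,0,0,-30,0,0,0],
  [1,0,0,0,0,0,0],
])

```text
clock: 44.65
tcp_pos: [0.455, 0.0979, 0.204]
tool_rot: [-2.06, -2.369, -0.008]
wrist_force: [0.7, 0.8, -1.1]
gripper_width: -0.0001
grasp_force: 0.0
```

```bash
python3 b.py
```

```text
44.65 [0.455  0.0979 0.204 ] z [ 0.002  0.005 -1.   ] y [0.99  0.139 0.003] j [-1.07  0.24  0.92  2.11 -0.25  0.89  0.13] F [ 0.7  0.8 -1.1] w -0.0001 0.0
top 52 [0.56840537 0.11510572 0.13962808]
side 54 [0.56385506 0.10897734 0.13147752]
```

View pics/lever.png

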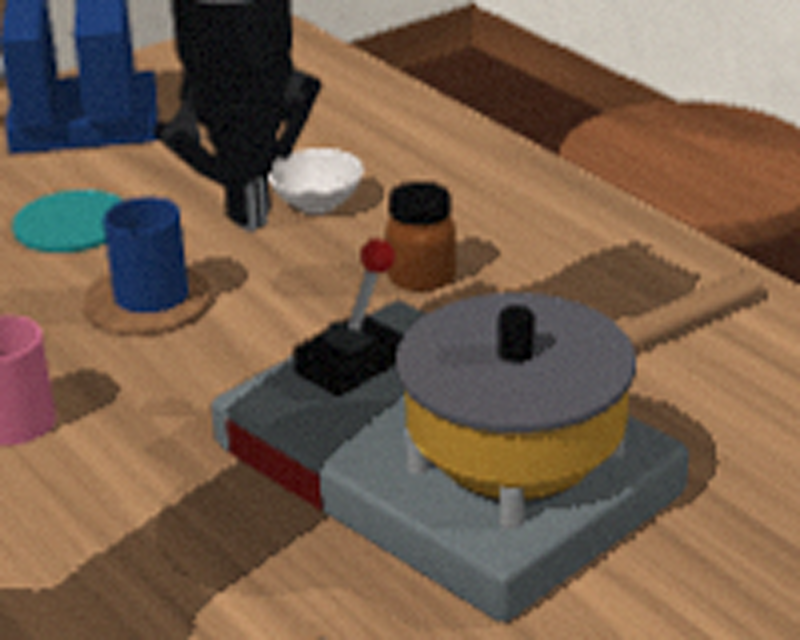

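The picture shows the lever leaning away to on (377,255), the lid flat (515,360), and the cup on its cork (145,255). The gripper touches nothing, so I'm handing in.

```bash
python3 -c "from plant import sign_off;print(sign_off())"
```

```text
the job is handed in; nothing more can be done
None
```

The job is handed in at 44.7 s of the 72 s allowed: the buds are in the bowl (by picture and the emptied cup's weight), the cup stands on its cork disc, the lid lies flat on the rim, and the lever is pushed to its on stop.

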